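# Draw the brass plug from the bearing housing with the pull hook

## Task

Take the pull hook from its stand by the wooden handle, hook the wire loop of the brass plug that sits deep in the bore of the square housing (not the round one) and draw the plug up out of the bore. Stand the plug gently upright, near the middle of the round rubber pad on the hook's stand, unhook it, and hang the hook back in its fork. Only the hook may touch the plug, never the gripper's fingers.

Things in the scene. Friction and masses are not known exactly. Their poses are not given: they have to be found in the camera images.
- hook_handle (a point): Centre of the pull hook's upright wooden handle, 30 (hook's x) x 20 (y) x 60 mm high (z -32..28); loose, 0.13 kg, z up. Steel collar 48 mm across below it, its underside 38 mm below this point, rests on the fork. A 6 mm rod runs on down the axis to a J: level bottom (mid-line 123 mm below this point) 15 mm along +x, tip turned up 10 mm. J spans x -3..18, its top 110 below; pocket at x = 7.5.
- plug: Loose brass disc, 68 mm across, 16 thick, 0.22 kg, on the floor of the square housing's bore; origin centre of underside, z up. A rigid round-topped loop of 5 mm wire stands across its middle in its own y-z plane: hook it along its x, from either side. Opening: y -17..17 mm low down, z from 16 to 50 at the middle (top outside 55). Lifted by the loop's top it hangs upright.
- housing: Square grey cast-iron bearing housing, fixed, 104 x 104 x 100 mm high, small bolt lugs at the foot's corners; origin centre of underside, z up. Round bore in the middle of its top, 80 mm across, 96 deep (floor at z = 4 mm), open upward. The round housing near it also has a plug with a loop, but seized: not part of the job.
- stand: Hook's stand, fixed: wooden board 130 (x) x 220 (y) x 10 mm; origin centre of underside, z up. Round black pad, 88 mm across, at x 0, y -55, top z = 12. Steel hanger at y +55: post at x 50, two fork arms along x (-28..52), 12 wide, 26 apart, top z = 110 (highest). The hook hangs by its collar near x 0, y 55, J along +x or -x, and goes straight up out of the fork and straight down into it.
Not all that is in view belongs to the job. Leave any red look-alike of the part that bears hook_handle alone.

How it is judged:
By the outcome, as a careful person would: the job done as asked, in the order asked, and still so for the second after the job is handed in, with the robot touching nothing.
It also fails if it takes over 54 s, if anything falls off the work surface, if the arm or the gripper's body presses on something with over 40 N, if the wrist force passes 120 N, or if a joint passes its speed limit or range.

## Robot

A 6-joint arm with a two-finger parallel gripper is mounted at the origin on a cart in front of the work surface, level with it; the furniture and walls round the work are solid. World frame = base frame: x ahead of the robot, y to its left, z up, the work surface at z = 0. Lengths are in m, angles in rad, forces in N, time in s.
With the tool pointing down it reaches from about 0.425 to 0.95 m from the base axis. Payload 3.5 kg.
Tool frame: the origin (TCP) lies midway between the tips of the shut fingers; the grasp point (between the pads) lies 19 mm behind it; z points along the fingers, y is the line along which they close (so a half turn about z gives the same grasp; the last joint's range is limited). The gripper opens to 85 mm and grips with 20 to 120 N. Pads are 22 mm wide; open, the fingers measure 114 mm over their backs; the gripper's body (76 mm by 85 mm) begins 54 mm behind the grasp point. The pads swing forward as they close: fully open they stand 13 mm farther back than shut.
Start: joints at [1.01, 0.286, 1.577, -0, 1.279, -0.15], TCP at [0.27, 0.619, 0.231] pointing down, gripper open.
Joint ranges: [-2.77, 2.77], [-0.9, 2.22], [0.21, 2.48], [-1.53, 4.67], [0.24, 2.81], [-2.84, 2.84]. Speed limits (rad/s): [2.79, 2.79, 3.14, 3.14, 3.14, 3.14].

## Interface

Orientations are given as a unit quaternion [x, y, z, w].
In Python, from plant import get_state, read_camera, ctrl gives the robot as it stands.
- The arm moves only by the shell command python3 -m crank 'ROWS' [FORCE]. ROWS is JSON, a list of rows, each a list of 3 entries, a list of its own where there are three numbers: the shift along the tool's x, y, z in mm, then the turn about the tool's z in degrees, then the closure in counts, from 0 (fully open) to 255 (shut). In form: [[[tx, ty, tz], yaw, claw], ...]. A call has 1 to 10 rows; each row is the pose to reach, as a shift and turn from the pose commanded when the call began, along the tool's axes at that moment; what a row does not reach only later rows make up. A row lasts 1/10 s, in which the tool goes at most 50 mm and 8.59 degrees, less where a joint would pass 70% of its speed; a pose out of reach is approached as far as the arm can. A call with a gripper value outside its range is refused whole. The fingers move at their own pace and stop on an object; FORCE is the grip in N (left out, the last holds). Time passes only in rows, so rows that repeat a pose let the fingers close. It gives the time, the measured TCP pose, the force, the opening and the grip force at its end, in the units of the state.
- get_state(): the state, without advancing time (a new reading comes with each control period).
- read_camera(name): name is "side" or "top"; returns a dict with "frame" (480x640x3 uint8, blue, green, red), "range_z" (480x640 float32, m along the optical axis (not along the pixel's ray), 0 where there is no reading), "vfov" (degrees; the focal length in pixels is half the picture's height over the tangent of half this angle, whatever the lens; pixels are square), "cx", "cy" (the principal point, pixels), "origin" and "orientation" of the camera in the world. Camera axes: x right, y down, z forward; pixel columns grow to the right and rows downward; lengths in m; the calibration is good to about 2 mm. A picture is of the moment at which its call begins.
- ctrl.sign_off(): hands the job in; it is judged then, once.
The state is a dict: "time": time; "qpos": joint angles; "dq": joint speeds; "joint_efforts": joint torques, N m; "eef_pos": TCP position; "tcp_rot": TCP orientation; "contact_force": force on the tool from outside, world axes, zero at the start; "wrist_torque": the same for the moment, N m; "opening": opening from 0.0 (shut) to 1.0 (fully open); "finger_force": force on a finger pad.
Only numpy, scipy, OpenCV 4.12 (cv2) and the standard library are available. Lean on these libraries where they do the work, as an engineer would, in place of code of your own. Each camera call takes 0.05 s, during which the arm holds its last target. There are 200 camera calls.

## Working session

There is one attempt and no reset: what is moved stays moved. The work goes in short steps, Python scripts to look and compute and a shell command to move; the robot and the scene stay as the last step left them, time stands still between calls to the robot, and variables do not carry over. Pictures are saved under pics/ and viewed, at most 10 in all, crops included, and the job is handed in when it is done.

```bash
ls; mkdir -p pics; cat > h.py <<'E'
import numpy as np, cv2
from plant import get_state, read_camera, ctrl
from scipy.spatial.transform import Rotation as R
def cloud(c):
    f=240/np.tan(np.radians(c["vfov"])/2); z=c["range_z"]; v,u=np.mgrid[:480,:640]
    p=np.stack([(u-c["cx"])/f*z,(v-c["cy"])/f*z,z],-1)
    q=np.array(c["orientation"]); M=R.from_quat(q).as_matrix() if q.size==4 else q.reshape(3,3)
    return p@M.T+np.array(c["origin"])
def ray(c,u,v,h):
    f=240/np.tan(np.radians(c["vfov"])/2)
    q=np.array(c["orientation"]); M=R.from_quat(q).as_matrix() if q.size==4 else q.reshape(3,3)
    d=M@np.array([(u-c["cx"])/f,(v-c["cy"])/f,1]); o=np.array(c["origin"]); return o+d*(h-o[2])/d[2]
E
python3 - <<'E'
from h import *
for n in("top","side"):
    c=read_camera(n); cv2.imwrite(f"pics/{n}1.png",c["frame"]); np.save(n+"1.npy",c,allow_pickle=True)
    print(n,c["vfov"],c["cx"],c["cy"],c["origin"],c["orientation"])
s=get_state(); print(s)
E
```

```text
pics
top 46.04351453086159 323.87434742293016 239.04061888593193 [0.32621738 0.33276055 1.30666363] [ 0.70730826 -0.7034075   0.05051515 -0.04879687]
side 43.54021618376042 316.8461884761844 242.1848574740512 [ 0.09435646 -0.51628386  0.62712197] [ 0.83399167 -0.18830989  0.11777637 -0.50509999]
{'time': 0.1, 'qpos': array([ 1.01003441e+00,  2.87111803e-01,  1.57801976e+00, -4.62930478e-06,
        1.27856315e+00, -1.49983031e-01]), 'dq': array([-0.00054623, -0.00156574, -0.00030967,  0.00076032, -0.00083473,
        0.00030589]), 'joint_efforts': array([ 4.10654920e-04, -4.07294548e+01, -2.93699527e+01, -1.66154109e-04,
        3.40914266e-03,  4.86347432e-06]), 'eef_pos': array([0.26919492, 0.61836617, 0.2300682 ]), 'tcp_rot': array([ 2.03947664e-01,  9.78981228e-01, -9.86126767e-04, -3.63616598e-04]), 'contact_force': array([-0.44874767, -0.28008754, -0.01881013]), 'wrist_torque': array([ 0.01219294, -0.01169896, -0.04740189]), 'finger_force': 0.0, 'opening': 1.0058745009292351}
```

View pics/top1.png

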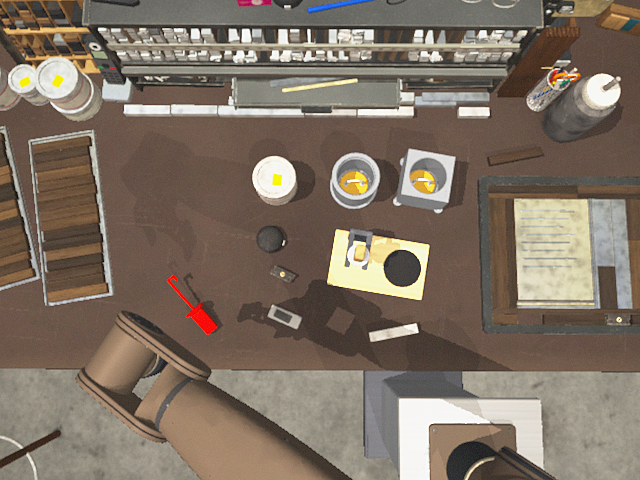

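View pics/side1.png

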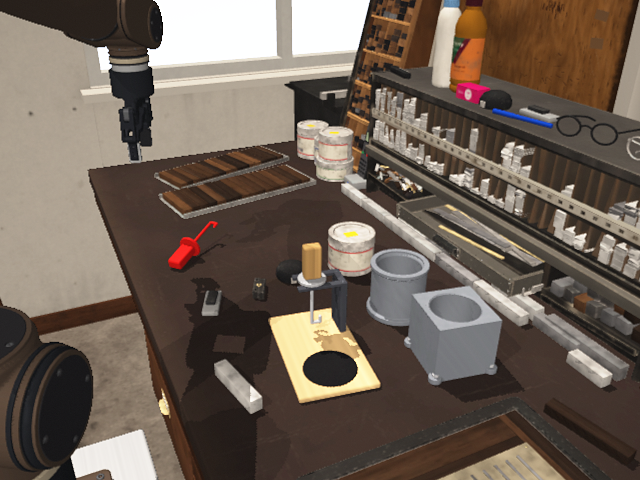

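Top view: the real hook's handle is at about (360,250) in the fork, with the red look-alike at (190,305). The square housing is at (427,180) and the round one, which is not the job, at (355,180). The pad is at (403,268). Side view: handle (312,260), J (316,320), pad (330,369), square housing (455,330).

```bash
python3 - <<'E'
from h import *
C={n:np.load(n+"1.npy",allow_pickle=True).item() for n in("top","side")}
P={n:cloud(C[n]) for n in C}
t=P["top"]; f=C["top"]["frame"].astype(int)
v,u=np.mgrid[:480,:640]
def rect(n,pts): 
    r=cv2.minAreaRect(pts.astype(np.float32)*1000); print(n,np.round(r[0],1),np.round(r[1],1),round(r[2],1),len(pts))
def box(a,b,c,d): return (u>=a)&(u<b)&(v>=c)&(v<d)
m=box(325,435,225,305); 
b=m&(abs(t[...,2]-.010)<.006); rect("board",t[b][:,:2])
p=box(380,425,245,292)&(f.sum(-1)<90); print("pad",t[p].mean(0)); rect("pad",t[p][:,:2])
h=box(335,380,225,275)
print("z max",np.percentile(t[h][:,2],[50,80,90,95,99,100]))
zt=t[h][:,2].max()
k=h&(t[...,2]>zt-.006); rect("handletop",t[k][:,:2]); print(t[k].mean(0))
k=box(390,470,140,220)&(abs(t[...,2]-.1)<.006); rect("housing top",t[k][:,:2])
bore=box(400,450,150,200)&(t[...,2]<.09)&(t[...,2]>0)
g=bore; print("z hist",np.histogram(t[g][:,2],12))
for n in C:
    x=C[n]["frame"]; 
cr=cv2.resize(C["top"]["frame"][140:300,320:460],None,fx=3.7,fy=3.7,interpolation=cv2.INTER_CUBIC)
cv2.imwrite("pics/crop1.png",cr)
s=P["side"]; fs=C["side"]["frame"].astype(int)
hm=(u>295)&(u<330)&(v>238)&(v<285)&(fs[...,2]>150)&(fs[...,0]<110)
print("side handle",s[hm].min(0),s[hm].max(0),np.median(s[hm],0))
print("board side z",s[395,310],s[368,330], "J",[ (a,b,np.round(s[b,a],3)) for a,b in((312,300),(312,320),(318,322),(320,318))])
E
```

```text
board [452.6 200.6] [183.7 252.9] 0.3 4658
pad [0.47070992 0.17596932 0.01294872]
pad [466.6 179.6] [ 2.1 40.9] 51.9 3
z max [0.01207621 0.1122315  0.11788552 0.17392704 0.17798472 1.30666363]
handletop [326.2 332.8] [0. 0.] 0.0 5
[0.32621738 0.33276055 1.30666363]
housing top [639.1 103.6] [105.  106.7] 79.4 1221
z hist (array([188,  76, 352, 138,  37,  59,  62,  71,  66,  62,  71,  94]), array([1.76958302e-05, 7.49387032e-03, 1.49700448e-02, 2.24462193e-02,
       2.99223938e-02, 3.73985683e-02, 4.48747428e-02, 5.23509173e-02,
       5.98270918e-02, 6.73032663e-02, 7.47794408e-02, 8.22556153e-02,
       8.97317898e-02]))
side handle [ 0.09435646 -0.51628386 -0.0025295 ] [0.62205863 0.57415682 0.62712197] [0.45681962 0.25019001 0.14946937]
board side z [0.38818266 0.11001526 0.00889599] [0.44156884 0.14951399 0.01207801] J [(312, 300, array([0.46 , 0.257, 0.071])), (312, 320, array([0.461, 0.258, 0.03 ])), (318, 322, array([0.471, 0.254, 0.025])), (320, 318, array([0.475, 0.256, 0.031]))]
```

View pics/crop1.png

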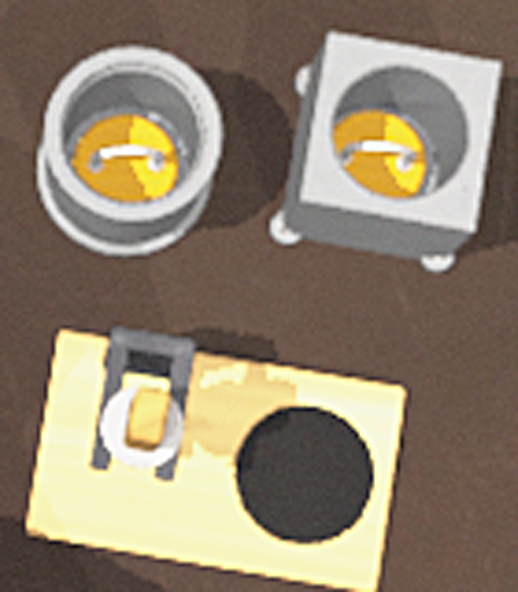

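The crop shows the wooden-handled hook in its fork at full-frame pixel (360,252), J along stand +x. The square housing's plug loop runs from about (413,182) to (431,184), nearly horizontal. Candidates: handle (360,252) against the red hook (190,305), and square housing (427,180) against round (355,180). I choose the wooden handle and the square housing.

```bash
python3 - <<'E'
from h import *
C={n:np.load(n+"1.npy",allow_pickle=True).item() for n in("top","side")}
P={n:cloud(C[n]) for n in C}
v,u=np.mgrid[:480,:640]
def rect(n,pts): 
    r=cv2.minAreaRect(pts.astype(np.float32)*1000); print(n,np.round(r[0],1),np.round(r[1],1),round(r[2],1),len(pts))
def box(a,b,c,d): return (u>=a)&(u<b)&(v>=c)&(v<d)
t=P["top"];F=C["top"]["frame"]; f=F.astype(int)
hsv=cv2.cvtColor(F,cv2.COLOR_BGR2HSV).astype(int)
brd=box(320,440,222,305)&(hsv[...,0]>12)&(hsv[...,0]<35)&(hsv[...,2]>170)&(t[...,2]<.03)&(t[...,2]>0); rect("board",t[brd][:,:2])
pad=(box(380,426,245,292)&(f.max(-1)<70)).astype(np.uint8)
n,l,st,ce=cv2.connectedComponentsWithStats(pad); i=1+st[1:,4].argmax(); m=l==i
print("pad px",ce[i],st[i],ray(C["top"],*ce[i],.012)); rect("pad",t[m][:,:2])
k=box(335,380,225,275)&(t[...,2]>.165)&(t[...,2]<.19); rect("handletop",t[k][:,:2]); print(t[k].mean(0), u[k].mean(),v[k].mean(), ray(C["top"],u[k].mean(),v[k].mean(),.176))
k=box(335,380,225,275)&(t[...,2]>.106)&(t[...,2]<.122); rect("collar+fork",t[k][:,:2])
w=box(405,445,155,205)&(hsv[...,1]<60)&(hsv[...,2]>200)&(t[...,2]<.075)&(t[...,2]>.0)
for y,x in zip(*np.where(w)): print((x,y),np.round(t[y,x]*1000),end=" ")
print()
br=box(405,445,155,205)&(hsv[...,1]>120)&(t[...,2]>0); print("brass z",np.percentile(t[br][:,2],[10,50,90])); rect("brass",t[br][:,:2])
s=P["side"]; 
g=box(290,335,235,330)&(s[...,2]>.12)&(s[...,2]<.18)&(s[...,0]<.6)&(s[...,0]>.3); print("sidehandle",s[g].min(0),s[g].max(0),np.median(s[g],0))
E
```

```text
board [452.8 204.3] [221.9 132.8] 80.8 3513
pad px [402.7135506  267.34476844] [384 250  37  36 583] [0.44471865 0.14844557 0.012     ]
pad [384.7 212.2] [ 82.5 254.9] 43.8 583
handletop [460.2 258.2] [19.8 29.7] 80.5 144
[0.45992303 0.25859226 0.17541428] 359.43055555555554 252.19444444444446 [0.45984573 0.25862874 0.176     ]
collar+fork [474.2 257.8] [49.8 84.2] 80.6 576
(np.int64(444), np.int64(155)) [715.  45.   3.] (np.int64(418), np.int64(178)) [653. 111.  21.] (np.int64(419), np.int64(178)) [655. 108.  16.] (np.int64(420), np.int64(178)) [652. 107.  26.] (np.int64(421), np.int64(178)) [655. 103.  17.] (np.int64(422), np.int64(178)) [654. 102.  20.] (np.int64(423), np.int64(178)) [654.  99.  20.] (np.int64(424), np.int64(178)) [654.  97.  18.] (np.int64(417), np.int64(179)) [643. 119.  54.] (np.int64(418), np.int64(179)) [642. 117.  56.] (np.int64(419), np.int64(179)) [641. 115.  60.] (np.int64(420), np.int64(179)) [642. 113.  57.] (np.int64(421), np.int64(179)) [641. 111.  61.] (np.int64(422), np.int64(179)) [642. 108.  58.] (np.int64(423), np.int64(179)) [641. 107.  61.] (np
[... 1179 characters left out ...]
 [641.  90.  22.] (np.int64(428), np.int64(183)) [639.  90.  30.] (np.int64(427), np.int64(184)) [638.  91.  26.] (np.int64(428), np.int64(184)) [638.  89.  25.] (np.int64(430), np.int64(184)) [639.  84.  22.] (np.int64(428), np.int64(185)) [635.  89.  27.] (np.int64(429), np.int64(185)) [636.  86.  23.] (np.int64(430), np.int64(185)) [637.  83.  21.] (np.int64(419), np.int64(191)) [622. 110.  23.] (np.int64(421), np.int64(192)) [620. 105.  20.] (np.int64(424), np.int64(193)) [617.  98.  22.] 
brass z [0.01636061 0.02049364 0.02380774]
brass [491.3 195.6] [ 64.3 424.4] 58.9 351
sidehandle [0.44305929 0.24402595 0.12003309] [0.47539148 0.26888965 0.17682648] [0.45593631 0.25063725 0.15243207]
```

```bash
cat >> h.py <<'E'
def go(x,y,z,yawy=None):
    """print tool-frame shift (mm) to world x,y,z (m), and turn so tool y is at yawy deg (world)"""
    s=get_state(); M=R.from_quat(s["tcp_rot"]).as_matrix(); d=M.T@(np.array([x,y,z])-s["eef_pos"])*1000
    a=np.degrees(np.arctan2(M[1,1],M[0,1])); 
    print("t",round(s["time"],2),"tcp",np.round(s["eef_pos"],4),"yang",round(a,2),"F",np.round(s["contact_force"],1),"open",round(s["opening"],3),"ff",round(s["finger_force"],1),"| shift",np.round(d,1),"yaw",None if yawy is None else round(-(yawy-a),2))
E
python3 -c "
from h import *
go(.4603,.2585,.231,80.6)"
```

```text
t 0.1 tcp [0.2692 0.6184 0.2301] yang 66.46 F [-0.4 -0.3 -0. ] open 1.006 ff 0.0 | shift [-318.9 -253.6   -0.5] yaw -14.14
```

```bash
python3 -m crank '[[[-40,-32,0],-3,0],[[-80,-64,0],-6,0],[[-120,-95,0],-9,0],[[-160,-127,0],-12,0],[[-200,-159,0],-14,0],[[-240,-191,0],-14,0],[[-280,-223,0],-14,0],[[-305,-243,0],-14,0],[[-319,-254,0],-14,0],[[-319,-254,0],-14,0]]' 60; python3 -c "
from h import *
go(.4603,.2585,.132,80.6)"
```

```text
time: 1.1
eef_pos: [0.4614, 0.2564, 0.2309]
tcp_rot: [0.085, 0.996, -0.0, -0.0]
contact_force: [-0.9, 0.2, 0.2]
opening: 1.002
finger_force: 0.0
t 1.1 tcp [0.4614 0.2564 0.2309] yang 80.23 F [-0.9  0.2  0.2] open 1.002 ff 0.0 | shift [ 1.4  2.  98.9] yaw -0.37
```

```bash
python3 -m crank '[[[1,2,30],0,0],[[1,2,60],0,0],[[1,2,85],0,0],[[1,2,99],0,0],[[1,2,99],0,0],[[1,2,99],0,0]]' && python3 -c "
from h import *
go(.4603,.2585,.132,80.6)" && python3 -m crank '[[[0,0,0],0,130],[[0,0,0],0,160],[[0,0,0],0,190],[[0,0,0],0,220],[[0,0,0],0,255],[[0,0,0],0,255],[[0,0,0],0,255],[[0,0,0],0,255]]' 60;  python3 - <<'E'
from h import *
go(.4603,.2585,.132,80.6)
c=read_camera("side"); cv2.imwrite("pics/s2.png",cv2.resize(c["frame"][170:420,220:520],None,fx=2.4,fy=2.4))
E
```

```text
time: 1.7
eef_pos: [0.4601, 0.2614, 0.133]
tcp_rot: [0.083, 0.997, 0.0, 0.0]
contact_force: [1.4, -0.2, -1.0]
opening: 0.998
finger_force: 0.0
t 1.7 tcp [0.4601 0.2614 0.133 ] yang 80.5 F [ 1.4 -0.2 -1. ] open 0.998 ff 0.0 | shift [-0.6 -2.8  1. ] yaw -0.1
time: 2.5
eef_pos: [0.4603, 0.2608, 0.1329]
tcp_rot: [0.083, 0.997, 0.0, 0.0]
contact_force: [-0.3, -1.0, 3.1]
opening: 0.229
finger_force: 59.1
t 2.5 tcp [0.4603 0.2608 0.1329] yang 80.46 F [-0.3 -1.   3.1] open 0.229 ff 59.1 | shift [-0.4 -2.2  0.9] yaw -0.14
```

View pics/s2.png

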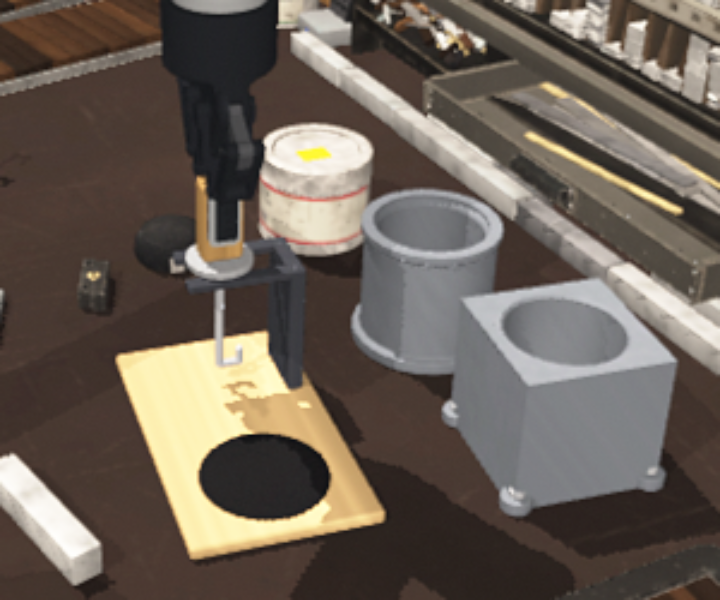

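The picture shows the handle at (220,225) gripped across its 20 mm sides. The collar is still on the fork at (220,262), and the J at (232,358) points to the post (+x). Next, straight up.

```bash
python3 -m crank '[[[0,0,-5],0,255],[[0,0,-20],0,255],[[0,0,-40],0,255],[[0,0,-60],0,255],[[0,0,-80],0,255],[[0,0,-100],0,255],[[0,0,-115],0,255],[[0,0,-120],0,255],[[0,0,-120],0,255],[[0,0,-120],0,255]]' ; python3 -c "
from h import *
go(.614,.108,.250,84)"
```

```text
time: 3.55
eef_pos: [0.4593, 0.2606, 0.2513]
tcp_rot: [0.083, 0.997, -0.0, -0.001]
contact_force: [-0.8, -0.2, -1.8]
opening: 0.226
finger_force: 58.6
t 3.55 tcp [0.4593 0.2606 0.2513] yang 80.46 F [-0.8 -0.2 -1.8] open 0.226 ff 58.6 | shift [-177.8 -124.8    1.1] yaw -3.54
```

```bash
python3 -m crank '[[[-15,-10,0],-1,255],[[-40,-28,0],-2,255],[[-70,-49,0],-3,255],[[-100,-70,0],-3.5,255],[[-130,-91,0],-3.5,255],[[-155,-109,0],-3.5,255],[[-172,-121,0],-3.5,255],[[-178,-125,0],-3.5,255],[[-178,-125,0],-3.5,255],[[-178,-125,0],-3.5,255]]' ; python3 - <<'E'
from h import *
go(.614,.108,.250,84)
v,u=np.mgrid[:480,:640]
for n in("side","top"):
    c=read_camera(n); P=cloud(c); np.save(n+"2.npy",c,allow_pickle=True)
    cv2.imwrite(f"pics/{n}3.png",c["frame"])
    m=(abs(P[...,0]-.62)<.04)&(abs(P[...,1]-.108)<.04)&(P[...,2]>.12)&(P[...,2]<.24)
    for a in np.arange(.125,.24,.01):
        k=m&(P[...,2]>a)&(P[...,2]<a+.01)
        if k.any(): print(n,round(a,3),k.sum(),np.round(np.median(P[k],0),4),"x",np.round([P[k][:,0].min(),P[k][:,0].max()],3),"px",int(u[k].mean()),int(v[k].mean()))
t=read_camera("top"); s=np.hstack([cv2.resize(np.load("side2.npy",allow_pickle=True).item()["frame"][180:400,360:560],(500,550)),cv2.resize(t["frame"][130:240,380:440],(300,550))])
cv2.imwrite("pics/m3.png",s)
E
```

```text
time: 4.55
eef_pos: [0.6139, 0.1089, 0.2519]
tcp_rot: [0.052, 0.999, 0.0, -0.001]
contact_force: [-0.0, -0.5, -0.9]
opening: 0.229
finger_force: 58.6
t 4.55 tcp [0.6139 0.1089 0.2519] yang 84.01 F [-0.  -0.5 -0.9] open 0.229 ff 58.6 | shift [-0.2 -0.9  1.9] yaw 0.01
side 0.135 27 [0.6202 0.107  0.1437] x [0.611 0.63 ] px 446 284
side 0.145 55 [0.6247 0.108  0.1499] x [0.611 0.632] px 448 280
side 0.155 24 [0.6131 0.1082 0.1589] x [0.609 0.629] px 445 276
side 0.165 25 [0.6125 0.1086 0.1694] x [0.609 0.617] px 444 270
side 0.175 25 [0.6129 0.1085 0.1804] x [0.61  0.616] px 445 264
side 0.185 23 [0.6127 0.1081 0.1904] x [0.61  0.616] px 446 258
side 0.195 24 [0.6121 0.1081 0.1998] x [0.611 0.615] px 446 252
side 0.205 23 [0.6124 0.1083 0.2095] x [0.61  0.617] px 447 247
side 0.215 8 [0.6123 0.108  0.216 ] x [0.609 0.616] px 448 243
side 0.225 286 [0.6037 0.0983 0.2335] x [0.59  0.637] px 449 236
side 0.235 63 [0.6079 0.1015 0.2377] x [0.597 0.632] px 449 232
top 0.135 1 [0.6206 0.1108 0.1419] x [0.621 0.621] px 428 179
top 0.145 5 [0.6121 0.1119 0.1505] x [0.612 0.617] px 428 181
top 0.155 4 [0.6126 0.1105 0.1581] x [0.612 0.614] px 429 180
top 0.225 40 [0.6065 0.1251 0.2336] x [0.592 0.622] px 429 174
top 0.235 57 [0.6008 0.1229 0.2365] x [0.591 0.623] px 431 175
```

View pics/m3.png

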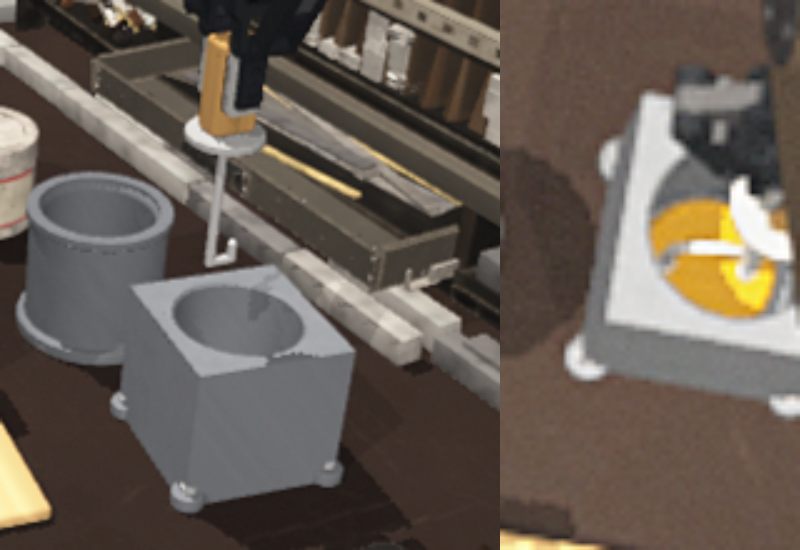

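Side part: the hook hangs clear above the square bore, rod at (215,200), J tip at (233,243) pointing toward the loop plane. Top part: the loop at (720,250) runs across the bore, and the hook is on its robot-side. The measured rod position agrees with the TCP, so I descend.

```bash
python3 -m crank '[[[0,-1,15],0,255],[[0,-1,35],0,255],[[0,-1,55],0,255],[[0,-1,72],0,255],[[0,-1,85],0,255],[[0,-1,95],0,255],[[0,-1,103],0,255],[[0,-1,109],0,255],[[0,-1,113],0,255],[[0,-1,113],0,255]]' ; python3 -c "
from h import *
go(.6325,.106,.139,84)"
```

```text
time: 5.7
eef_pos: [0.6145, 0.1069, 0.1391]
tcp_rot: [0.053, 0.999, -0.0, -0.0]
contact_force: [-0.4, 0.3, -1.4]
opening: 0.225
finger_force: 58.6
t 5.7 tcp [0.6145 0.1069 0.1391] yang 83.96 F [-0.4  0.3 -1.4] open 0.225 ff 58.6 | shift [-18.    1.    0.1] yaw -0.04
```

```bash
python3 -m crank '[[[-3,0,0],0,255],[[-6,0,0],0,255],[[-9,0,0],0,255],[[-12,0,0],0,255],[[-15,0,0],0,255],[[-18,0,0],0,255],[[-18,0,0],0,255],[[-18,0,0],0,255]]' ; python3 -m crank '[[[0,0,-3],0,255],[[0,0,-6],0,255],[[0,0,-9],0,255],[[0,0,-12],0,255],[[0,0,-15],0,255],[[0,0,-18],0,255],[[0,0,-21],0,255],[[0,0,-24],0,255],[[0,0,-24],0,255],[[0,0,-24],0,255]]';  python3 - <<'E'
from h import *
go(.6325,.106,.139,84)
c=read_camera("top"); cv2.imwrite("pics/t4.png",cv2.resize(c["frame"][120:230,370:480],None,fx=5,fy=5))
E
```

```text
time: 6.5
eef_pos: [0.6325, 0.1051, 0.1392]
tcp_rot: [0.053, 0.999, -0.0, -0.0]
contact_force: [-0.3, 0.5, -2.2]
opening: 0.228
finger_force: 58.6
time: 7.5
eef_pos: [0.6322, 0.1051, 0.1629]
tcp_rot: [0.053, 0.999, -0.0, -0.0]
contact_force: [-0.4, 0.2, -3.4]
opening: 0.225
finger_force: 58.6
t 7.5 tcp [0.6322 0.1051 0.1629] yang 83.97 F [-0.4  0.2 -3.4] open 0.225 ff 58.6 | shift [-0.2  0.9 23.9] yaw -0.03
```

Load rose by about 2 N, which matches the plug's weight. I keep lifting.

```bash
python3 -m crank '[[[0,0,-8],0,255],[[0,0,-18],0,255],[[0,0,-30],0,255],[[0,0,-43],0,255],[[0,0,-56],0,255],[[0,0,-70],0,255],[[0,0,-84],0,255],[[0,0,-98],0,255],[[0,0,-110],0,255],[[0,0,-118],0,255]]' ; python3 -m crank '[[[0,0,-10],0,255],[[0,0,-12],0,255],[[0,0,-12],0,255],[[0,0,-12],0,255],[[0,0,-12],0,255]]';  python3 - <<'E'
from h import *
go(.437,.149,.295,84)
c=read_camera("side"); cv2.imwrite("pics/s5.png",cv2.resize(c["frame"][150:400,330:580],None,fx=2.4,fy=2.4)); np.save("side5.npy",c,allow_pickle=True)
P=cloud(c); hsv=cv2.cvtColor(c["frame"],cv2.COLOR_BGR2HSV)
m=(hsv[...,1]>100)&(abs(P[...,0]-.64)<.06)&(abs(P[...,1]-.105)<.06)&(P[...,2]>.1)&(P[...,2]<.18)
print(m.sum()); q=P[m]; print(q.min(0),q.max(0),np.median(q,0))
E
```

```text
time: 8.55
eef_pos: [0.6329, 0.1051, 0.2831]
tcp_rot: [0.053, 0.999, 0.0, 0.001]
contact_force: [0.2, 1.0, -3.6]
opening: 0.229
finger_force: 58.6
time: 9.05
eef_pos: [0.6321, 0.105, 0.2923]
tcp_rot: [0.053, 0.999, -0.0, -0.001]
contact_force: [0.2, -0.4, -4.5]
opening: 0.23
finger_force: 58.6
t 9.05 tcp [0.6321 0.105  0.2923] yang 83.96 F [ 0.2 -0.4 -4.5] open 0.23 ff 58.6 | shift [198.7  23.2  -2.4] yaw -0.04
935
[0.60421742 0.06993446 0.13726859] [0.66956706 0.13561767 0.17550185] [0.62905659 0.09464892 0.15149656]
```

View pics/s5.png

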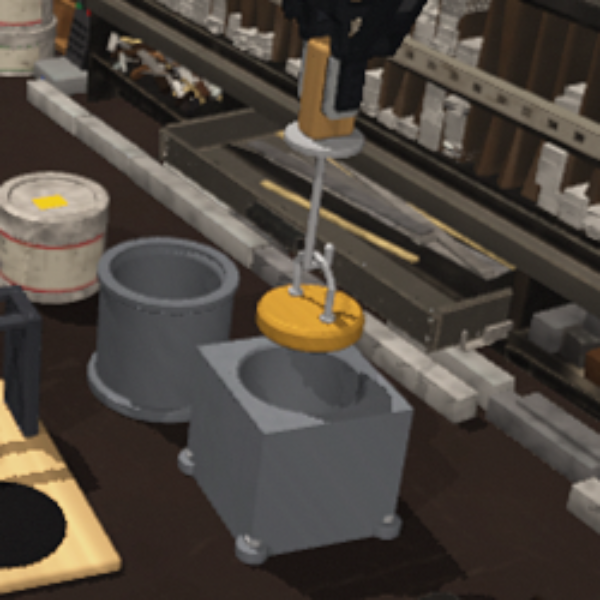

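The picture shows the plug hanging level on the hook over the bore, disc centre at (310,318), loop in the J at (320,262), and clear of the housing. Next I carry it to the pad.

```bash
python3 -m crank '[[[4,0,0],0,255],[[12,1,0],0,255],[[24,3,0],0,255],[[40,5,0],0,255],[[58,7,0],0,255],[[76,9,0],0,255],[[94,11,0],0,255],[[112,13,0],0,255],[[130,15,0],0,255],[[148,17,0],0,255]]' ; python3 -m crank '[[[16,2,0],0,255],[[30,4,0],0,255],[[40,6,0],0,255],[[46,7,0],0,255],[[50,7,0],0,255],[[50,7,0],0,255],[[50,7,0],0,255],[[50,7,0],0,255],[[50,7,0],0,255],[[50,7,0],0,255]]';  python3 - <<'E'
from h import *
go(.438,.150,.200,84)
for n in("side","top"):
    c=read_camera(n); P=cloud(c); hsv=cv2.cvtColor(c["frame"],cv2.COLOR_BGR2HSV)
    m=(hsv[...,1]>100)&(abs(P[...,0]-.445)<.06)&(abs(P[...,1]-.15)<.06)&(P[...,2]>.11)&(P[...,2]<.18)
    q=P[m]; print(n,m.sum(),*( [q.min(0),q.max(0),np.median(q,0)] if m.any() else []))
E
```

```text
time: 10.1
eef_pos: [0.4854, 0.138, 0.2935]
tcp_rot: [0.052, 0.999, 0.0, 0.0]
contact_force: [-0.7, -0.9, -4.3]
opening: 0.223
finger_force: 58.6
time: 11.1
eef_pos: [0.4383, 0.1497, 0.2932]
tcp_rot: [0.053, 0.999, -0.0, -0.0]
contact_force: [0.3, -0.2, -3.2]
opening: 0.221
finger_force: 58.6
t 11.1 tcp [0.4383 0.1497 0.2932] yang 83.95 F [ 0.3 -0.2 -3.2] open 0.221 ff 58.6 | shift [ 0.4  0.3 93.2] yaw -0.05
side 1033 [0.41154111 0.11386269 0.13732153] [0.47664466 0.18131373 0.17042507] [0.43839744 0.13654307 0.15272878]
top 272 [0.41266877 0.13874322 0.14542413] [0.45771098 0.18213365 0.16197147] [0.43057494 0.16204619 0.15338865]
```

```bash
python3 -m crank '[[[0,1,6],0,255],[[0,1,18],0,255],[[0,1,32],0,255],[[0,1,48],0,255],[[0,1,64],0,255],[[0,1,80],0,255],[[0,1,92],0,255],[[0,1,101],0,255],[[0,1,106],0,255],[[0,1,108],0,255]]' ; python3 -m crank '[[[0,0,2],0,255],[[0,0,4],0,255],[[0,0,6],0,255],[[0,0,8],0,255],[[0,0,10],0,255],[[0,0,12],0,255],[[0,0,14],0,255],[[0,0,16],0,255],[[0,0,18],0,255],[[0,0,20],0,255]]';python3 -m crank '[[[0,0,2],0,255],[[0,0,4],0,255],[[0,0,6],0,255],[[0,0,8],0,255],[[0,0,10],0,255],[[0,0,12],0,255],[[0,0,14],0,255],[[0,0,16],0,255],[[0,0,17],0,255],[[0,0,17],0,255]]';  python3 - <<'E'
from h import *
go(.438,.150,.148,84)
c=read_camera("side"); cv2.imwrite("pics/s6.png",cv2.resize(c["frame"][200:420,220:440],None,fx=2.7,fy=2.7))
P=cloud(c); hsv=cv2.cvtColor(c["frame"],cv2.COLOR_BGR2HSV)
m=(hsv[...,1]>200)&(abs(P[...,0]-.445)<.06)&(abs(P[...,1]-.15)<.06)&(P[...,2]>.022)&(P[...,2]<.06)
q=P[m]; print(m.sum(),q.min(0),q.max(0),np.median(q,0))
E
```

```text
time: 12.2
eef_pos: [0.4381, 0.1508, 0.1848]
tcp_rot: [0.053, 0.999, -0.0, -0.0]
contact_force: [0.2, -0.1, -3.6]
opening: 0.226
finger_force: 58.6
time: 13.2
eef_pos: [0.4386, 0.1508, 0.1656]
tcp_rot: [0.053, 0.999, 0.0, 0.001]
contact_force: [-0.4, -0.9, -1.6]
opening: 0.228
finger_force: 58.8
time: 14.2
eef_pos: [0.4381, 0.1507, 0.1481]
tcp_rot: [0.053, 0.999, -0.0, -0.0]
contact_force: [-0.2, 0.6, -1.5]
opening: 0.229
finger_force: 58.8
t 14.2 tcp [0.4381 0.1507 0.1481] yang 83.96 F [-0.2  0.6 -1.5] open 0.229 ff 58.8 | shift [ 0.  -0.7  0.1] yaw -0.04
2 [0.45300742 0.15657117 0.02744466] [0.45370168 0.1586394  0.02868229] [0.45335455 0.15760529 0.02806348]
```

View pics/s6.png

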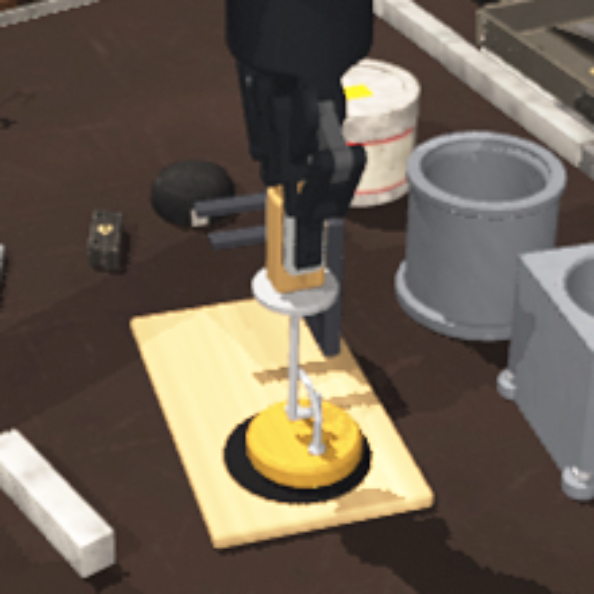

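The plug stands upright on the pad, disc centre at (305,440) within the pad around (297,450), and the J is lowered off the loop's top. I slide back and lift out.

```bash
python3 -m crank '[[[3,0,0],0,255],[[6,0,0],0,255],[[9,0,0],0,255],[[12,0,0],0,255],[[15,0,0],0,255],[[18,0,0],0,255],[[21,0,0],0,255],[[23,0,0],0,255],[[23,0,0],0,255],[[23,0,0],0,255]]' ; python3 -m crank '[[[0,0,-5],0,255],[[0,0,-15],0,255],[[0,0,-30],0,255],[[0,0,-45],0,255],[[0,0,-60],0,255],[[0,0,-75],0,255],[[0,0,-90],0,255],[[0,0,-100],0,255],[[0,0,-105],0,255],[[0,0,-105],0,255]]';  python3 - <<'E'
from h import *
go(.4608,.2608,.252,80.46)
c=read_camera("side"); cv2.imwrite("pics/s7.png",cv2.resize(c["frame"][200:420,220:440],None,fx=2.7,fy=2.7))
P=cloud(c); hsv=cv2.cvtColor(c["frame"],cv2.COLOR_BGR2HSV)
m=(hsv[...,1]>120)&(abs(P[...,0]-.445)<.045)&(abs(P[...,1]-.15)<.045)&(P[...,2]>.022)&(P[...,2]<.036)
q=P[m]; print(m.sum(),q.min(0),q.max(0)); print(cv2.minEnclosingCircle(q[:,:2].astype(np.float32)*1000))
E
```

```text
time: 15.25
eef_pos: [0.4154, 0.1532, 0.1484]
tcp_rot: [0.053, 0.999, 0.0, 0.0]
contact_force: [-0.3, 0.4, -1.4]
opening: 0.223
finger_force: 58.8
time: 16.25
eef_pos: [0.4158, 0.1532, 0.2542]
tcp_rot: [0.053, 0.999, 0.0, 0.001]
contact_force: [-0.6, -0.7, -1.3]
opening: 0.224
finger_force: 58.9
t 16.25 tcp [0.4158 0.1532 0.2542] yang 83.96 F [-0.6 -0.7 -1.3] open 0.224 ff 58.9 | shift [-33.5 111.7   2.3] yaw 3.5
834 [0.41102711 0.11463674 0.02206723] [0.47757894 0.18004951 0.03080515]
((444.2695007324219, 148.30987548828125), 33.94569778442383)
```

View pics/s7.png

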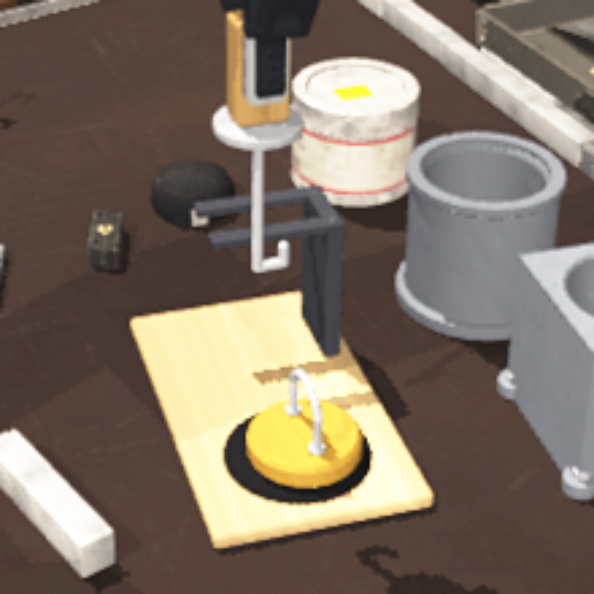

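The hook is free at (258,265) and the plug stands centred on the pad, disc centre (305,440), within 1 mm. Now back over the fork.

```bash
python3 -m crank '[[[-5,15,0],1,255],[[-12,40,0],2,255],[[-20,65,0],3,255],[[-27,90,0],3.5,255],[[-31,104,0],3.5,255],[[-33.5,112,0],3.5,255],[[-33.5,112,0],3.5,255],[[-33.5,112,0],3.5,255],[[-33.5,112,0],3.5,255]]';  python3 - <<'E'
from h import *
go(.4605,.2608,.133,80.46)
c=read_camera("side"); P=cloud(c)
m=(abs(P[...,0]-.46)<.03)&(abs(P[...,1]-.26)<.03)&(P[...,2]>.165)&(P[...,2]<.215)
q=P[m]; print(m.sum(),np.median(q,0))
E
```

```text
time: 17.2
eef_pos: [0.4602, 0.2603, 0.2533]
tcp_rot: [0.083, 0.997, -0.0, -0.0]
contact_force: [-0.5, -0.0, -2.2]
opening: 0.226
finger_force: 59.0
t 17.2 tcp [0.4602 0.2603 0.2533] yang 80.42 F [-0.5 -0.  -2.2] open 0.226 ff 59.0 | shift [ -0.2   0.6 120.3] yaw -0.04
95 [0.4590062  0.25948292 0.18645818]
```

```bash
python3 -m crank '[[[0,0.5,10],0,255],[[0,0.5,25],0,255],[[0,0.5,45],0,255],[[0,0.5,65],0,255],[[0,0.5,82],0,255],[[0,0.5,97],0,255],[[0,0.5,107],0,255],[[0,0.5,113],0,255],[[0,0.5,115],0,255],[[0,0.5,116],0,255]]'; python3 -m crank '[[[0,0,1],0,255],[[0,0,2],0,255],[[0,0,3],0,255],[[0,0,4],0,255],[[0,0,4],0,255],[[0,0,4],0,255]]'; python3 -c "
from h import *
go(.4605,.2608,.133,80.46)"
```

```text
time: 18.25
eef_pos: [0.4609, 0.2617, 0.1377]
tcp_rot: [0.083, 0.997, 0.0, 0.0]
contact_force: [-0.4, -0.0, -0.7]
opening: 0.226
finger_force: 59.0
time: 18.85
eef_pos: [0.4605, 0.2615, 0.1333]
tcp_rot: [0.083, 0.997, -0.0, -0.0]
contact_force: [-0.7, 0.9, -0.9]
opening: 0.228
finger_force: 59.0
t 18.85 tcp [0.4605 0.2615 0.1333] yang 80.46 F [-0.7  0.9 -0.9] open 0.228 ff 59.0 | shift [-0.1 -0.7  0.3] yaw 0.0
```

```bash
python3 -m crank '[[[0,0,0.7],0,255],[[0,0,0.7],0,255],[[0,0,0.7],0,180],[[0,0,0.7],0,150],[[0,0,0.7],0,100],[[0,0,0.7],0,50],[[0,0,0.7],0,0],[[0,0,0.7],0,0],[[0,0,0.7],0,0],[[0,0,0.7],0,0]]' 20; python3 -m crank '[[[0,0,-10],0,0],[[0,0,-30],0,0],[[0,0,-55],0,0],[[0,0,-80],0,0],[[0,0,-105],0,0],[[0,0,-125],0,0],[[0,0,-130],0,0],[[0,0,-130],0,0],[[0,0,-130],0,0],[[0,0,-130],0,0]]'; python3 - <<'E'
from h import *
go(.4605,.2608,.133,80.46)
c=read_camera("side"); cv2.imwrite("pics/s8.png",cv2.resize(c["frame"][200:420,220:440],None,fx=2.7,fy=2.7))
E
```

```text
time: 19.85
eef_pos: [0.4606, 0.2615, 0.1326]
tcp_rot: [0.083, 0.997, 0.0, -0.0]
contact_force: [-0.6, 0.5, -0.1]
opening: 0.999
finger_force: 0.0
time: 20.85
eef_pos: [0.4598, 0.2613, 0.2609]
tcp_rot: [0.083, 0.997, -0.001, -0.001]
contact_force: [0.2, -0.1, -0.5]
opening: 1.003
finger_force: 0.0
t 20.85 tcp [0.4598 0.2613 0.2609] yang 80.46 F [ 0.2 -0.1 -0.5] open 1.003 ff 0.0 | shift [ -1.1  -0.2 127.9] yaw 0.0
```

View pics/s8.png

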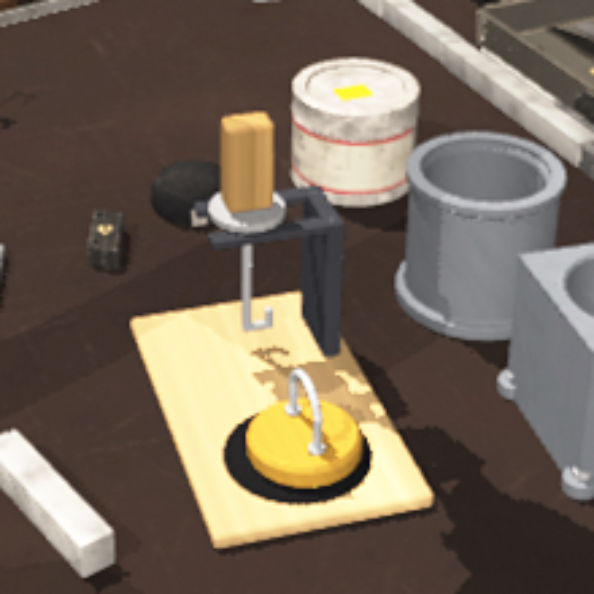

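The hook hangs upright in its fork, collar at (247,212). The plug stands upright on the pad at (305,440), and the gripper is clear.

```bash
python3 -c "
from plant import ctrl
print(ctrl.sign_off())"
```

```text
the job is handed in; nothing more can be done
None
```

The plug is out of the square housing and stands upright, unhooked, within about 1 mm of the pad's centre; the hook hangs back in its fork, and the job was handed in at about 21 s of the 54 s allowed.

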